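# Stow a top-heavy crate in its bench bay and lock it with the turn button

### The job

The mobile bench is about to be wheeled away. Push the tall, top-heavy wooden crate, low down near its base, across the bench top into the bay between the two battens, fully home against the stop at the far end; it must slide flat, so do not let it tip and do not lift it or take hold of it higher up. Then push the wooden turn button all the way round across the back of the crate, and leave everything else on the bench where it is.

Things in the scene. Friction and masses are not known exactly. Their poses are not given: they have to be found in the camera images.
- crate: tall slatted softwood crate, 80 mm deep (its x) by 150 wide (y) by 200 high, full of two stacks of black pedestal heads reaching to 209 mm; loose on the bench, 1.3 to 1.9 kg, sliding takes 6 to 14 N. Origin: centre of its underside; x points towards the bay, within about 0.2 rad
- near_foot (a point): point on the crate's near face (crate x = -40 mm, y = 0), 30 mm above the bench. This face is one plain board up to 71 mm, slats with 12 mm gaps above. Pushed below about 50 mm up, the crate slides flat; pushed much higher, also by the gripper's body leaning on the upper slats, it rocks and tips
- bay: fixed wooden battens on the bench top. Origin: on the bench, middle of the stop's inner face; x points into the bay (away from the robot), y left. Stop: x 0 to 30 mm, 45 high, 256 long. Two side battens, 40 wide, 35 high, from the stop back to x = -170; inner faces at y = +-88 (26 mm wider than the crate), the last 40 mm slanted, 12 mm wider each side at the mouth
- home (a point): point on the bench top in the bay, at x = -40 mm, y = 0 of the bay: the crate's origin lies here when the crate is home; axes as the bay's
- button (a joint): angle of the turn button on the left (+y) batten: 0 = open, lying along the batten, pointing out of the bay (bay -x), at most 0.25 at the start; it grows counter-clockwise seen from above, the free end swinging inwards, to 1.57 = closed, pointing across the bay (bay -y) behind the crate. End stops at both; stays where left; takes about 1 N at its end
- pivot (a point): pivot screw of the turn button, 47 mm above the bench, at bay x = -102, y = +110 mm. The button is a dark wooden bar 70 long, 24 wide, 22 thick, underside 36 and top 58 mm above the bench; it reaches 57 mm from the pivot to its free end. Closed, its face is 10 mm behind a crate that is home; a crate more than 10 mm short blocks it
- button_tip (a point): middle of the free end of the turn button, 57 mm from the pivot, 47 mm above the bench
- drill: cordless drill standing upright on its battery, 220 mm high, 225 mm long, left of the bay; origin: under its middle
- battery: spare battery pack lying on the bench right of the bay, 112 by 72 by 62 mm; origin: under its middle
- tape: yellow tape measure standing by the left batten, 72 by 36 by 64 mm; origin: under its middle
- tub: open green tub of deck clips, 110 by 160 by 70 mm, right of the crate; origin: under its middle
- spacer: small black board spacer lying left of the crate, 100 by 38 by 12 mm; origin: under its middle
- pedestal: black deck pedestal, foot 180 mm across, 60 mm high, far right; origin: under its middle

How it is judged (in metres and radians):
On the way, in this order (a step that is already met when the one before it is completed fails the run):
1. the crate stands home in the bay, against the stop (x of crate in the frame of bay above -0.048 m and angle between crate's own z axis and vertical below 0.05 rad), for 0.2 s.
2. the turn button is turned across behind the crate (value of joint button above 1.4 rad), for 0.2 s.
At the end, for the whole second after the job is handed in: The crate stands flat and at rest in the bay, its far face within 8 mm of the end stop and its origin within 20 mm of site home, in line with the bay to 0.15 rad, and the turn button is closed to more than 1.4 rad (x of crate in the frame of bay above -0.048 m and horizontal distance between crate and home below 0.02 m and angle between the x axis of crate and the x axis of bay, either way round below 0.15 rad and angle between crate's own z axis and vertical below 0.03 rad and height (world z) of crate below 0.004 m and linear speed of crate below 0.01 m/s and value of joint button above 1.4 rad); the robot touches nothing.
It fails at once if the crate is tipped by more than 0.12 rad (angle between crate's own z axis and vertical above 0.12 rad).
It fails at once if the crate is lifted off the bench (height (world z) of crate above 0.01 m).
It fails at once if the crate is pushed or held with the fingers well above its bottom board (grasp point over 100 mm above the bench) (contact force between the fingers and crate above 0.5 N and height (world z) of the grasp point above 0.1 m).
It fails at once if another thing on the bench is moved by more than 20 mm (distance of any of drill, battery, tape, tub, spacer, pedestal from where it was at the start of the episode above 0.02 m).
It also fails if it takes over 67 s, if anything falls off the work surface, if the arm or the gripper's body presses on something with over 40 N, if the wrist force passes 120 N, or if a joint passes its speed limit or range.

### The arm

A 6-joint arm with a two-finger parallel gripper is mounted at the origin on the work surface. World frame = base frame: x ahead of the robot, y to its left, z up, the work surface at z = 0. Lengths are in m, angles in degrees, forces in N, time in s.
With the tool pointing down it reaches from about 0.2 to 0.875 m from the base axis. Payload 3.4 kg.
Tool frame: the origin (TCP) lies at the very end of the fingers, on their centre line; the grasp point (between the pads) lies arm.tcp_to_grasp behind it (arm.tcp_to_grasp is the distance from the TCP to the grasp point, in m); z points along the fingers, y is the line along which they close (so a half turn about z gives the same grasp; the last joint's range is limited). The gripper opens to 94 mm and grips with 3 to 60 N. Pads are 16 mm wide; open, the fingers measure 119 mm over their backs; the gripper's body (75 mm by 177 mm) begins 78 mm behind the grasp point.
Start: joints at [-79.355, 15.808, 86.224, -0, 77.962, -6.933], TCP at [0.174, -0.548, 0.205] pointing down, gripper open.
Joint ranges: [-165.64, 165.64], [-43.16, 119.46], [12.63, 154.43], [-67.54, 247.53], [6.08, 155.33], [-154.97, 154.97]. Speed limits (degrees/s): [147.25, 147.25, 180, 180, 180, 180].

### API

Orientations are given as [roll, pitch, yaw] about the fixed x, y, z axes, in that order (R = Rz(yaw) Ry(pitch) Rx(roll)).
In Python, from plant import arm, vision gives the robot as it stands.
- The arm moves only by the tool step_arm, never from a script. Its argument "plan" is one flat list of numbers, 7 for each row, row after row: the opening, from -1 (shut) to 1 (fully open), so that 0 is half open, then the shift along the tool's x, y, z in mm, then the turn, a rotation vector about the tool's x, y, z in rad. A call has 1 to 20 rows; each row shifts and turns the commanded pose from where the row before left it, along the tool's axes as they then stand; what a row does not reach is not made up. A row lasts 1/8 s, in which the tool goes at most 62.5 mm and 10.7 degrees, less where a joint would pass 70% of its speed; a pose out of reach is approached as far as the arm can. A call with a gripper value outside its range is refused whole. The fingers move at their own pace and stop on an object; "newtons" is the grip in N (left out, the last holds). Time passes only in rows, so rows that do not move let the fingers close. It gives the time, the measured TCP pose, the force, the opening and the grip force at its end, in the units of the state.
- arm.state(): the state, without advancing time (a new reading comes with each control period).
- vision.snapshot(name): name is "scene" or "top" or "wrist"; returns a dict with "frame" (420x560x3 uint8, red, green, blue), "fovy" (degrees; the focal length in pixels is half the picture's height over the tangent of half this angle, whatever the lens; pixels are square), "cx", "cy" (the principal point, pixels), "k1" (the pictures are not rectified: a ray, as slopes to the right and down, at radius r is drawn at 1 + k1 r^2 times it, then the intrinsics apply), "pose" (4x4, takes a point from camera to world coordinates); the wrist camera has in their place "mount" (4x4, takes a point from camera to tool coordinates, whose origin is the TCP and whose axes are the flange's). Camera axes: x right, y down, z forward; pixel columns grow to the right and rows downward; lengths in m; the calibration is good to about 2 mm. A picture is of the moment at which its call begins: read the wrist's pose just before it. There is no depth.
- arm.job_done(): hands the job in; it is judged then, once.
The state is a dict: "time_s": time; "q": joint angles; "qd": joint speeds; "joint_torque": joint torques, N m; "eef_pos": TCP position; "ee_rot": TCP orientation; "contact_force": force on the tool from outside, world axes, zero at the start; "ft_torque": the same for the moment, N m; "gripper_width": opening from 0.0 (shut) to 1.0 (fully open); "gripper_force": force on a finger pad.
Only numpy, scipy, OpenCV 4.12 (cv2) and the standard library are available. Lean on these libraries where they do the work, as an engineer would, in place of code of your own. Each camera call takes 0.05 s, during which the arm holds its last target. There are 200 camera calls.

## Working session

There is one attempt and no reset: what is moved stays moved. The work goes in short steps, Python scripts to look and compute and a tool call to move; the robot and the scene stay as the last step left them, time stands still between calls to the robot, and variables do not carry over. Pictures are saved under pics/ and viewed, at most 13 in all, crops included, and the job is handed in when it is done.

Besides the shell and the picture viewer there is one more tool, called after "Call:" by a JSON object that holds its "api" and its "payload", one argument or row to a line. step_arm: Moves the arm, as the interface text tells. Its arguments: {"type":"object","properties":{"plan":{"type":"array"},"newtons":{"type":"number"}},"required":["plan"]}

```bash
mkdir -p pics; ls; python3 - <<'E'
from plant import arm, vision
import cv2, numpy as np
print(arm.state()); print(arm.tcp_to_grasp)
for n in("top","scene"):
    s=vision.snapshot(n); cv2.imwrite(f"pics/{n}0.png",s["frame"][:,:,::-1]); print({k:v for k,v in s.items() if k!="frame"})
E
```

```text
pics
{'time_s': 0.0, 'q': array([-7.93536807e+01,  1.58473945e+01,  8.62938494e+01, -5.21179857e-04,
        7.79635520e+01, -6.93248909e+00]), 'qd': array([-0.0554798 ,  0.0780122 ,  0.03886401,  0.03838941,  0.06993034,
        0.00966173]), 'joint_torque': array([ 2.85797032e-04, -4.04588342e+01, -2.37232804e+01,  7.01813120e-02,
        3.45811795e-02, -1.36095409e-04]), 'eef_pos': array([ 0.17354768, -0.54758318,  0.20461657]), 'ee_rot': array([-1.79895909e+02, -1.21430282e-02,  1.75789065e+01]), 'contact_force': array([ 0.29791422, -0.64844248, -0.81514447]), 'ft_torque': array([-0.03968192, -0.00627005, -0.01817021]), 'gripper_force': 0.0, 'gripper_width': 0.9997007569280878}
0.0188
{'fovy': 45.74030269977031, 'cx': 277.3022935441366, 'cy': 204.6393656452856, 'k1': -0.16059472611000272, 'pose': array([[-2.17060206e-02, -9.78470817e-01,  2.05240611e-01,
         3.47800492e-01],
       [-9.99755784e-01,  2.20956267e-02, -3.93653910e-04,
        -7.26284614e-02],
       [-4.14974107e-03, -2.05199033e-01, -9.78711467e-01,
         1.28573711e+00],
       [ 0.00000000e+00,  0.00000000e+00,  0.00000000e+00,
         1.00000000e+00]])}
{'fovy': 42.16590492387081, 'cx': 283.90114217208713, 'cy': 207.7492059640924, 'k1': 0.033414598058905065, 'pose': array([[ 0.71199586,  0.44092868, -0.54648312,  1.46319099],
       [ 0.70196861, -0.42769332,  0.56948967, -1.00257475],
       [ 0.01737715, -0.78908828, -0.61403397,  1.05298999],
       [ 0.        ,  0.        ,  0.        ,  1.        ]])}
```

View pics/top0.png

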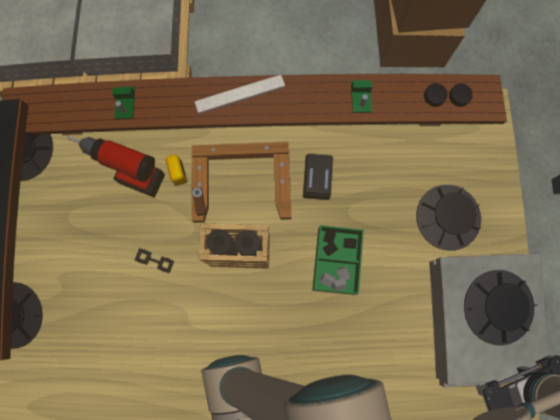

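View pics/scene0.png

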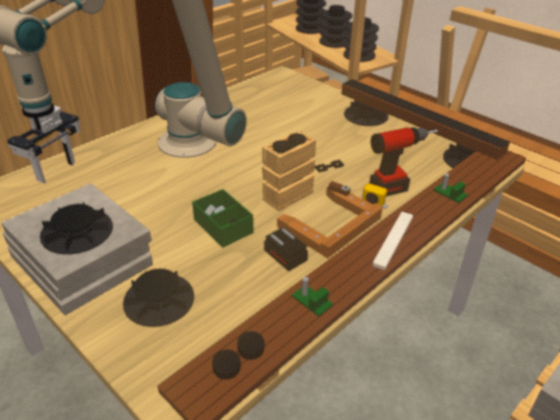

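Top view: the U-shaped bay spans cols 192–290, rows 143–220, and the button is at about (198,200). The crate spans (200–268, 225–265), the tub is at (338,260), the spacer at (154,260) and the arm is at the bottom. I'll enlarge the picture to measure from it.

```bash
python3 - <<'E'
import cv2
a=cv2.imread("pics/top0.png")[135:275,180:300]
cv2.imwrite("pics/crop.png",cv2.resize(a,None,fx=5,fy=5,interpolation=cv2.INTER_CUBIC)[:600] if 0 else cv2.resize(a,None,fx=4.28,fy=4.28,interpolation=cv2.INTER_CUBIC))
E
```

```text
(no output)
```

View pics/crop.png

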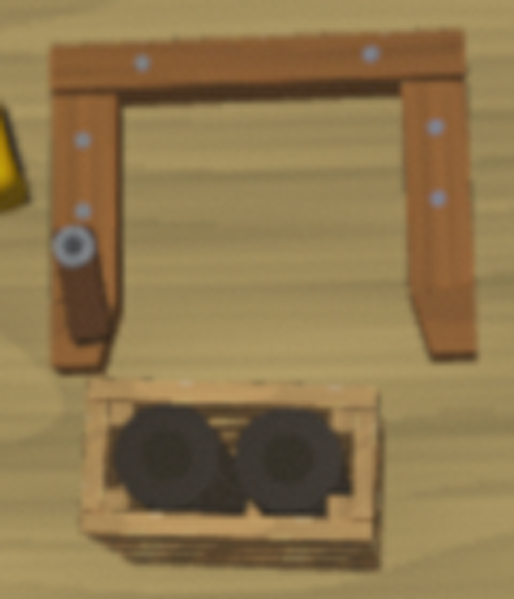

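The crop shows the stop's top corners at (52,47), (463,30), (465,80) and (52,95). The pivot is at (74,246) and the button tip at about (92,338). The crate's top corners are (90,380), (380,388), (375,540) and (82,530).

```bash
cat > h.py <<'E'
from plant import arm, vision
import cv2, numpy as np
def cast(s,uv,z,T=None):
    T=s["pose"] if T is None else T
    f=s["frame"].shape[0]/2/np.tan(np.radians(s["fovy"]/2))
    d=(np.atleast_2d(uv)-[s["cx"],s["cy"]])/f
    u=d.copy()
    for _ in range(30): u=d/(1+s["k1"]*(u**2).sum(1,keepdims=True))
    r=np.c_[u,np.ones(len(u))]@T[:3,:3].T
    return T[:3,3]+r*((z-T[2,3])/r[:,2])[:,None]
E
python3 - <<'E'
from h import *
s=vision.snapshot("top")
c=lambda *p:np.array(p)/4.28+[180-.4,135-.4]
np.set_printoptions(precision=4,suppress=True)
st=cast(s,c((52,47),(463,30),(465,80),(52,95)),.045)[:,:2]; print("stop",st,np.linalg.norm(st[0]-st[1]))
e=[st[0]-st[1],st[3]-st[2]]; print([np.degrees(np.arctan2(-v[0],v[1])) for v in e])
o=(st[2]+st[3])/2;print("bay",o)
cr=cast(s,c((90,380),(380,388),(375,540),(82,530)),.2)[:,:2];print("crate",cr,cr.mean(0))
print([np.degrees(np.arctan2(-v[0],v[1])) for v in (cr[0]-cr[1],cr[3]-cr[2])],[np.degrees(np.arctan2(v[1],v[0])) for v in (cr[0]-cr[3],cr[1]-cr[2])])
print("pivot/tip",cast(s,c((74,246)),.062),cast(s,c((92,340)),.058))
a=np.mean([np.arctan2(-v[0],v[1]) for v in e]);R=np.array([[np.cos(a),-np.sin(a)],[np.sin(a),np.cos(a)]])
print("crate in bay",(cr.mean(0)-o)@R,"pivot pred",o+R@[-.102,.11], np.degrees(a),"home",o+R@[-.04,0])
print("battens ends",(cast(s,c((52,370),(104,370),(475,357),(432,357),(118,300),(412,293)),.035)[:,:2]-o)@R)
print("tub,spacer",cast(s,[[316,228],[362,230],[356,293],[313,291]],.07)[:,:2],cast(s,[[140,252],[172,266]],.012)[:,:2])
E
```

```text
stop [[ 0.7719  0.1486]
 [ 0.7762 -0.1043]
 [ 0.7441 -0.1046]
 [ 0.741   0.148 ]] 0.2528776122268238
[np.float64(0.985558419806878), np.float64(0.70965230100377)]
bay [0.7425 0.0217]
crate [[ 0.5368  0.0981]
 [ 0.5294 -0.0524]
 [ 0.4509 -0.0484]
 [ 0.4589  0.1018]] [0.494  0.0248]
[np.float64(-2.816925099639554), np.float64(-3.036243696799325)] [np.float64(-2.6700403114204883), np.float64(-2.9169193480656253)]
pivot/tip [[0.6416 0.1302 0.062 ]] [[0.5854 0.1195 0.058 ]]
crate in bay [-0.2485  0.0068] pivot pred [0.6389 0.1302] 0.847605360405324 home [0.7025 0.0211]
battens ends [[-0.1686  0.1279]
 [-0.1697  0.0965]
 [-0.17   -0.1254]
 [-0.169  -0.0998]
 [-0.1272  0.0877]
 [-0.1295 -0.0893]]
tub,spacer [[ 0.5416 -0.1675]
 [ 0.5338 -0.2817]
 [ 0.3795 -0.2592]
 [ 0.3873 -0.1549]] [[0.4971 0.2867]
 [0.4596 0.2015]]
```

Call:
{"api": "step_arm", "payload": {
  "plan": [1,0,0,0,0,0,0.12,1,0,0,0,0,0,0.12,1,0,0,0,0,0,0.12,1,13,-49,0,0,0,0,1,13,-49,0,0,0,0,1,13,-49,0,0,0,0,1,13,-49,0,0,0,0,1,13,-49,0,0,0,0,1,13,-49,0,0,0,0,1,13,-49,0,0,0,0,1,13,-49,0,0,0,0,1,13,-49,0,0,0,0,1,13,-49,0,0,0,0,1,13,-49,0,0,0,0,1,13,-49,0,0,0,0,1,0,0,0,0,0,0,1,0,0,0,0,0,0]
}}

```text
time_s: 2.28
eef_pos: [0.3603, 0.0304, 0.2052]
ee_rot: [180.0, 0.0, -3.0]
contact_force: [-0.4, -0.0, 0.1]
gripper_width: 1.001
gripper_force: 0.0
```

Call:
{"api": "step_arm", "payload": {
  "plan": [1,0,0,0,0,0.157,0,1,0,0,0,0,0.157,0,1,0,0,0,0,0.157,0,1,0,0,0,0,0.157,0,1,0,0,0,0,0.157,0,1,0,0,0,0,0,0]
}}

```text
time_s: 3.02
eef_pos: [0.3568, 0.0312, 0.2013]
ee_rot: [-179.6, -43.8, -3.5]
contact_force: [0.4, -0.3, -0.3]
gripper_width: 1.002
gripper_force: 0.0
```

```bash
python3 - <<'E'
from h import *
s=arm.state();print(s["eef_pos"],s["ee_rot"],s["q"],s["contact_force"])
a=vision.snapshot("top");cv2.imwrite("pics/t1.png",a["frame"][:,:,::-1]);w=vision.snapshot("wrist");print(w["mount"])
E
```

```text
[0.35677371 0.03124686 0.20130823] [-179.6065985   -43.82951504   -3.50754833] [-17.72761127 -28.80726379 139.55835078  22.00747845  28.1458802
  60.01233604] [ 0.37167275 -0.29046682 -0.3062496 ]
[[ 4.14972142e-04 -9.73963736e-01 -2.26703481e-01  6.56899382e-02]
 [ 9.99999907e-01  3.77470648e-04  2.08772184e-04  2.66194628e-04]
 [-1.17762626e-04 -2.26703547e-01  9.73963802e-01 -1.79664368e-01]
 [ 0.00000000e+00  0.00000000e+00  0.00000000e+00  1.00000000e+00]]
```

Call:
{"api": "step_arm", "payload": {
  "plan": [1,-9,0,19,0,0,0,1,-9,0,19,0,0,0,1,-9,0,19,0,0,0,1,-9,0,19,0,0,0,1,-9,0,19,0,0,0,1,-9,0,19,0,0,0,1,-9,0,19,0,0,0,1,-9,0,19,0,0,0,1,0,0,0,0,0,0,1,0,0,0,0,0,0]
}}

```text
time_s: 4.38
eef_pos: [0.4016, 0.055, 0.1098]
ee_rot: [-176.2, -44.7, -3.0]
contact_force: [-1.0, 0.6, 0.1]
gripper_width: 1.0
gripper_force: 0.0
```

```bash
python3 - <<'E'
from h import *
s=arm.state();print(s["eef_pos"],s["ee_rot"],s["q"],s["contact_force"])
b=[vision.snapshot(n)["frame"][:,:,::-1] for n in("scene","wrist")]
cv2.imwrite("pics/p2.png",cv2.resize(np.hstack(b),(800,300)))
E
```

```text
[0.40158948 0.05501407 0.1097535 ] [-176.15351274  -44.68008846   -3.0090171 ] [-12.37567349  -8.13767472 151.37051883 123.88145069  12.54829828
 -41.28212538] [-1.02072569  0.64749807  0.13827704]
```

View pics/p2.png

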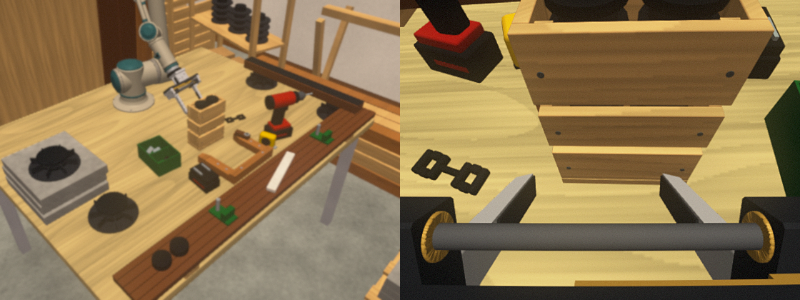

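Call:
{"api": "step_arm", "payload": {
  "plan": [1,0,0,-10,0,0,0,1,0,0,-10,0,-0.04,0,1,0,0,-10,0,-0.04,0,1,0,0,-10,0,-0.04,0,1,0,0,0,0,-0.04,0,1,0,0,0,0,-0.04,0,1,0,0,0,0,-0.04,0,1,0,0,0,0,-0.04,0,1,0,0,0,0,0,0,1,0,0,0,0,0,0,1,0,0,0,0,0,0]
}}

```text
time_s: 5.85
eef_pos: [0.3855, 0.0662, 0.1276]
ee_rot: [-175.2, -32.8, -1.7]
contact_force: [-0.4, 0.5, -0.2]
gripper_width: 0.998
gripper_force: 0.0
```

```bash
cat > st.py <<'E'
from h import *
np.set_printoptions(precision=4,suppress=True)
s=arm.state();print(s["time_s"],s["eef_pos"],s["ee_rot"],s["q"],s["contact_force"])
E
python3 st.py
```

```text
5.85 [0.3855 0.0662 0.1276] [-175.1978  -32.7851   -1.7232] [ -9.9821 -12.9569 138.8579  23.2894  23.9276  61.495 ] [-0.4171  0.4674 -0.1812]
```

```bash
cat >> h.py <<'E'
from scipy.spatial.transform import Rotation as Ro
def to(p,e,p0=None,e0=None):
    s=arm.state(); R0=Ro.from_euler("xyz",s["ee_rot"] if e0 is None else e0,degrees=True); p0=s["eef_pos"] if p0 is None else p0
    R1=Ro.from_euler("xyz",e,degrees=True)
    print("shift mm",(R0.inv().apply(np.array(p)-p0)*1000).round(1),"after-turn frame",(R1.inv().apply(np.array(p)-p0)*1000).round(1),"rv",(R0.inv()*R1).as_rotvec().round(3))
E
python3 -c "
from h import *
to([.415,.0285,.11],[180,-30,-2.9])"
```

```text
shift mm [16.2 39.3 28.2] after-turn frame [18.3 36.1 30.9] rv [-0.094 -0.048  0.02 ]
```

Call:
{"api": "step_arm", "payload": {
  "plan": [1,0,0,0,-0.094,-0.048,0.02,1,6,12,10,0,0,0,1,6,12,10,0,0,0,1,6,12,11,0,0,0,1,0,0,0,0,0,0,1,0,0,0,0,0,0]
}}

```text
time_s: 6.6
eef_pos: [0.4119, 0.0329, 0.1048]
ee_rot: [-176.8, -30.6, -2.1]
contact_force: [1.0, -0.7, 0.4]
gripper_width: 0.997
gripper_force: 0.0
```

```bash
python3 st.py; python3 -c "
from h import *
to([.42,.0285,.03],[180,-30,-2.9])"
```

```text
6.6 [0.4119 0.0329 0.1048] [-176.8084  -30.5762   -2.1131] [-13.9823  -6.9699 137.8967  25.6251  21.5631  55.6264] [ 0.9792 -0.7455  0.3758]
shift mm [-30.9   7.9  68.3] after-turn frame [-30.2   4.   69. ] rv [-0.063 -0.01   0.012]
```

Call:
{"api": "step_arm", "payload": {
  "plan": [1,-4,1,8,-0.03,-0.03,0.006,1,-4,1,8,-0.03,-0.03,0.006,1,-4,1,9,0,0,0,1,-4,1,9,0,0,0,1,-4,0,9,0,0,0,1,-4,0,9,0,0,0,1,-3,0,9,0,0,0,1,-3,0,9,0,0,0,1,0,0,0,0,0,0,1,0,0,0,0,0,0]
}}

```text
time_s: 7.85
eef_pos: [0.4188, 0.0292, 0.0301]
ee_rot: [-179.9, -27.2, -2.7]
contact_force: [0.1, -0.7, -0.2]
gripper_width: 0.999
gripper_force: 0.0
```

```bash
python3 st.py; python3 -c "
from h import *
to([.432,.028,.03],[180,-28,-2.9])
b=[vision.snapshot(n)['frame'][:,:,::-1] for n in('scene','wrist')]
cv2.imwrite('pics/p3.png',np.hstack([cv2.resize(b[0][60:270,180:380],(400,420)),cv2.resize(b[1],(400,420))]))
"
```

```text
7.85 [0.4188 0.0292 0.0301] [-179.9382  -27.2022   -2.7268] [ -7.7551   5.0988 142.1058  22.5616   6.1556  63.0808] [ 0.0619 -0.6907 -0.1716]
shift mm [11.7  0.6  6.2] after-turn frame [11.7  0.5  6.4] rv [-0.002  0.014  0.003]
```

View pics/p3.png

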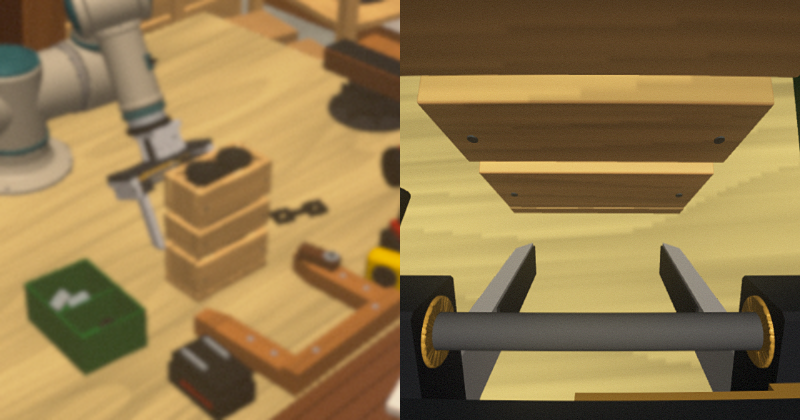

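Call:
{"api": "step_arm", "payload": {
  "plan": [1,4.5,0,2.3,0,0,0,1,4.5,0,2.3,0,0,0,1,4.5,0,2.3,0,0,0,1,4.5,0,2.3,0,0.02,0,1,3,0,1.5,0,0.02,0,1,3,0,1.5,0,0.02,0,1,3,0,1.5,0,0,0,1,3,0,1.5,0,0,0,1,0,0,0,0,0,0]
}}

```text
time_s: 9.07
eef_pos: [0.4475, 0.0253, 0.0407]
ee_rot: [-179.2, -29.2, -2.8]
contact_force: [-15.1, -2.1, 9.0]
gripper_width: 1.003
gripper_force: 7.3
```

```bash
python3 st.py
```

```text
9.075 [0.4475 0.0253 0.0407] [-179.194   -29.2234   -2.8113] [ -9.1028   5.6578 140.1053  36.5314   6.509   48.145 ] [-15.0554  -2.1307   9.0036]
```

Call:
{"api": "step_arm", "payload": {
  "plan": [1,-5,0,-2.5,0,0,0,1,-5,0,-2.5,0,-0.045,0,1,0,0,0,0,-0.045,0,1,0,0,0,0,0,0]
}}

```text
time_s: 9.57
eef_pos: [0.4451, 0.0249, 0.0439]
ee_rot: [-179.3, -25.2, -2.6]
contact_force: [-0.0, -1.0, -0.4]
gripper_width: 0.999
gripper_force: 0.0
```

```bash
python3 st.py;python3 -c "
from h import *
to([.436,.0265,.027],[180,-24.5,-2.9])"
```

```text
9.575 [0.4451 0.0249 0.0439] [-179.2985  -25.209    -2.611 ] [ -8.6635   5.1264 136.3298  13.7378  13.9081  71.1671] [-0.0326 -1.0216 -0.3764]
shift mm [-15.4  -1.   11.4] after-turn frame [-15.3  -1.1  11.6] rv [-0.014 -0.012  0.005]
```

Call:
{"api": "step_arm", "payload": {
  "plan": [1,-5,0,0,-0.014,-0.012,0.005,1,-5,-1,5,0,0,0,1,-5,0,6,0,0,0,1,0,0,0,0,0,0]
}}

```text
time_s: 10.07
eef_pos: [0.4325, 0.0269, 0.0254]
ee_rot: [-179.9, -24.2, -3.0]
contact_force: [0.3, -0.1, -0.6]
gripper_width: 1.001
gripper_force: 0.0
```

```bash
python3 st.py;python3 -c "
from h import *
to([.47,.025,.027],[180,-24.5,-2.5])"
```

```text
10.075 [0.4325 0.0269 0.0254] [-179.8684  -24.1803   -3.0409] [ -7.4034   6.9089 138.3499  10.2811  10.8016  75.9159] [ 0.3005 -0.0757 -0.6461]
shift mm [34.9 -0.  13.9] after-turn frame [34.8  0.3 14.1] rv [ 0.002  0.006 -0.009]
```

Call:
{"api": "step_arm", "payload": {
  "plan": [1,3.5,0,1.5,0,0,0,1,3.5,0,1.5,0,0,0,1,3.5,0,1.5,0,0,0,1,3.5,0,1.5,0,0,0,1,3.5,0,1.5,0,0,0,1,3.5,0,1.5,0,0,0,1,3.5,0,1.5,0,0,0,1,3.5,0,1.5,0,0,0,1,3.5,0,1.5,0,0,0,1,3.5,0,1.5,0,0,0,1,0,0,0,0,0,0]
}}

```text
time_s: 11.45
eef_pos: [0.4652, 0.0261, 0.0237]
ee_rot: [-179.8, -23.5, -3.0]
contact_force: [-6.2, -0.0, -4.7]
gripper_width: 1.005
gripper_force: 2.9
```

```bash
python3 st.py;python3 -c "
from h import *
to([.54,.021,.027],[180,-27,0])
s=vision.snapshot('top')['frame'][:,:,::-1]
cv2.imwrite('pics/p4.png',cv2.resize(s[135:275,180:300],None,fx=4.28,fy=4.28,interpolation=cv2.INTER_CUBIC))"
```

```text
11.45 [0.4652 0.0261 0.0237] [-179.804   -23.5329   -2.9733] [ -6.819    9.5794 134.4236   7.9301  12.6405  78.7327] [-6.21   -0.0062 -4.6942]
shift mm [70.   1.3 26.9] after-turn frame [68.1  5.1 31. ] rv [ 0.019  0.06  -0.047]
```

View pics/p4.png

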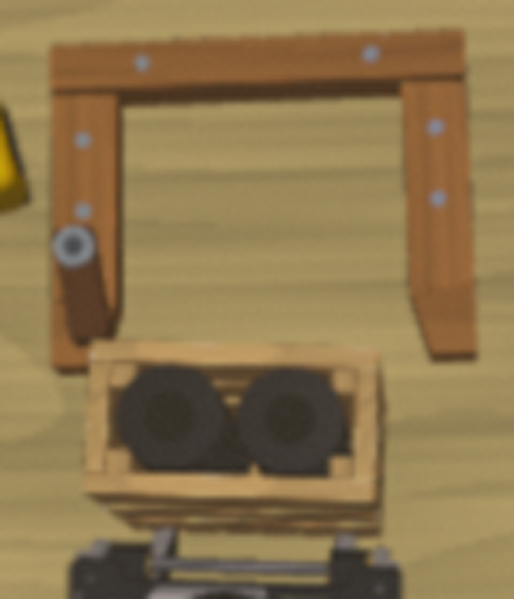

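Call:
{"api": "step_arm", "payload": {
  "plan": [1,4.1,0,1.6,0,0.004,0,1,4.1,0,1.6,0,0.004,0,1,4.1,0,1.6,0,0.004,0,1,4.1,0,1.7,0,0.004,0,1,4.1,0,1.7,0,0.004,0,1,4.1,0,1.7,0,0.004,0,1,4.1,0,1.8,0,0.004,0,1,4.1,0,1.8,0,0.004,0,1,4.0,0,1.9,0,0.004,0,1,4.0,0,1.9,0,0.004,0,1,4.0,0,1.9,0.001,0.004,-0.003,1,4.0,0,1.9,0.001,0.004,-0.003,1,4.0,0,1.9,0.001,0.004,-0.003,1,4.0,0,2.0,0.001,0.004,-0.003,1,4.0,0,2.0,0.001,0.004,-0.003,1,4.0,0,2.0,0.001,0.004,-0.003,1,4.0,0,2.0,0.001,0.004,-0.003,1,4.0,0,2.0,0.001,0.004,-0.003,1,4.0,0,2.0,0.001,0.004,-0.003,1,0,0,0,0,0,0]
}}

```text
time_s: 14.0
eef_pos: [0.5499, 0.0225, 0.0259]
ee_rot: [180.0, -27.9, -1.3]
contact_force: [-5.7, 0.9, -5.0]
gripper_width: 1.0
gripper_force: 2.8
```

```bash
python3 st.py;python3 -c "
from h import *
to([.65,.018,.028],[180,-28,.8])
s=vision.snapshot('top')['frame'][:,:,::-1]
cv2.imwrite('pics/p5.png',cv2.resize(s[135:275,180:300],None,fx=4.28,fy=4.28,interpolation=cv2.INTER_CUBIC))"
```

```text
14.0 [0.5499 0.0225 0.0259] [179.9845 -27.9096  -1.2587] [ -6.712   14.7594 128.8586  16.5262   8.9423  68.8417] [-5.6829  0.8676 -4.9917]
shift mm [89.5  2.3 45.1] after-turn frame [89.3  5.9 45.2] rv [ 0.017  0.002 -0.032]
```

View pics/p5.png

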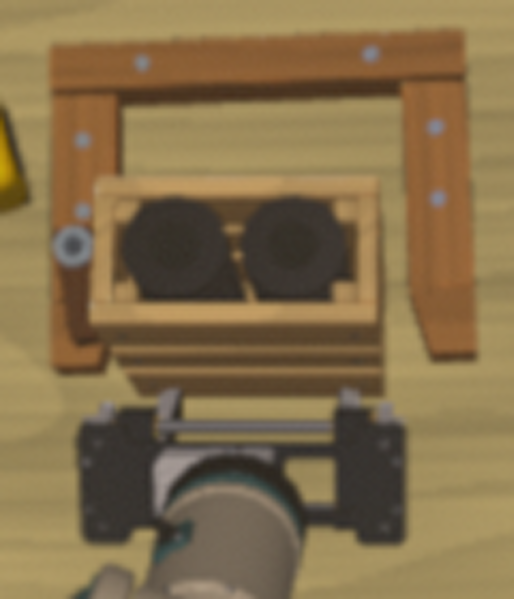

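Call:
{"api": "step_arm", "payload": {
  "plan": [1,4.0,0,2.0,0.001,-0.001,-0.002,1,4.0,0,2.0,0.001,-0.001,-0.002,1,4.0,0,2.0,0.001,-0.001,-0.002,1,4.0,0,2.0,0.001,-0.001,-0.002,1,4.0,0,2.0,0.001,-0.001,-0.002,1,4.0,0,2.0,0.001,-0.001,-0.002,1,4.0,0,2.0,0.001,-0.001,-0.002,1,4.0,0,2.0,0.001,-0.001,-0.002,1,4.0,0,2.0,0.001,-0.001,-0.002,1,4.0,0,2.0,0.001,-0.001,-0.002,1,4.0,0,2.0,0.001,-0.001,-0.002,1,4.0,0,2.0,0.001,-0.001,-0.002,1,4.0,0,2.0,0.001,-0.001,-0.002,1,4.0,0,2.0,0.001,-0.001,-0.002,1,4.0,0,2.0,0.001,-0.001,-0.002,1,4.0,0,2.0,0.001,-0.001,-0.002,1,4.0,0,2.0,0.001,-0.001,-0.002,1,4.0,0,2.0,0.001,-0.001,-0.002,1,4.0,0,2.0,0.001,-0.001,-0.002,1,0,0,0,0,0,0]
}}

```text
time_s: 16.55
eef_pos: [0.6348, 0.0219, 0.0279]
ee_rot: [179.9, -26.8, 1.2]
contact_force: [-6.1, -0.1, -3.8]
gripper_width: 1.002
gripper_force: 3.0
```

```bash
python3 st.py
```

```text
16.55 [0.6348 0.0219 0.0279] [179.8934 -26.7909   1.2216] [ -6.3313  19.9951 117.7176  12.0068  16.0172  71.6972] [-6.0878 -0.1477 -3.8218]
```

Call:
{"api": "step_arm", "payload": {
  "plan": [1,2,0,1,0,0,0,1,2,0,1,0,0,0,1,2,0,1,0,0,0,1,2,0,1,0,0,0,1,2,0,1,0,0,0,1,2,0,1,0,0,0,1,2,0,1,0,0,0,1,0,0,0,0,0,0]
}}

```text
time_s: 17.55
eef_pos: [0.6498, 0.0223, 0.0278]
ee_rot: [179.9, -26.7, 1.2]
contact_force: [-6.6, -0.1, -3.8]
gripper_width: 1.0
gripper_force: 3.4
```

Call:
{"api": "step_arm", "payload": {
  "plan": [1,2,0,1,0,0,0,1,2,0,1,0,0,0,1,0,0,0,0,0,0]
}}

```text
time_s: 17.92
eef_pos: [0.6543, 0.0224, 0.0279]
ee_rot: [179.9, -26.7, 1.2]
contact_force: [-6.1, -0.2, -3.8]
gripper_width: 1.0
gripper_force: 3.4
```

Call:
{"api": "step_arm", "payload": {
  "plan": [1,1.5,0,0.7,0,0,0,1,1.5,0,0.7,0,0,0,1,0,0,0,0,0,0]
}}

```text
time_s: 18.3
eef_pos: [0.6564, 0.0226, 0.0273]
ee_rot: [179.9, -26.6, 1.2]
contact_force: [-8.2, -0.2, -4.0]
gripper_width: 1.0
gripper_force: 4.1
```

Call:
{"api": "step_arm", "payload": {
  "plan": [1,1.5,0,0.7,0,0,0,1,1,0,0.5,0,0,0,1,0,0,0,0,0,0]
}}

```text
time_s: 18.68
eef_pos: [0.6569, 0.0229, 0.0259]
ee_rot: [180.0, -26.3, 1.2]
contact_force: [-11.0, -0.6, -4.2]
gripper_width: 0.998
gripper_force: 5.3
```

Call:
{"api": "step_arm", "payload": {
  "plan": [1,2,0,0.5,0,0,0,1,2,0,0.5,0,0,0,1,0,0,0,0,0,0,1,0,0,0,0,0,0]
}}

```text
time_s: 19.18
eef_pos: [0.6574, 0.0231, 0.0246]
ee_rot: [-180.0, -25.9, 1.1]
contact_force: [-15.2, -1.9, -6.1]
gripper_width: 1.0
gripper_force: 7.5
```

```bash
python3 st.py;python3 -c "
from h import *
s=vision.snapshot('top')['frame'][:,:,::-1]
cv2.imwrite('pics/p6.png',cv2.resize(s[135:275,180:300],None,fx=4.28,fy=4.28,interpolation=cv2.INTER_CUBIC))"
```

```text
19.175 [0.6574 0.0231 0.0246] [-179.9524  -25.9154    1.1429] [ -5.9081  21.8326 114.3363   9.9638  18.3501  74.1851] [-15.2017  -1.936   -6.1002]
```

View pics/p6.png

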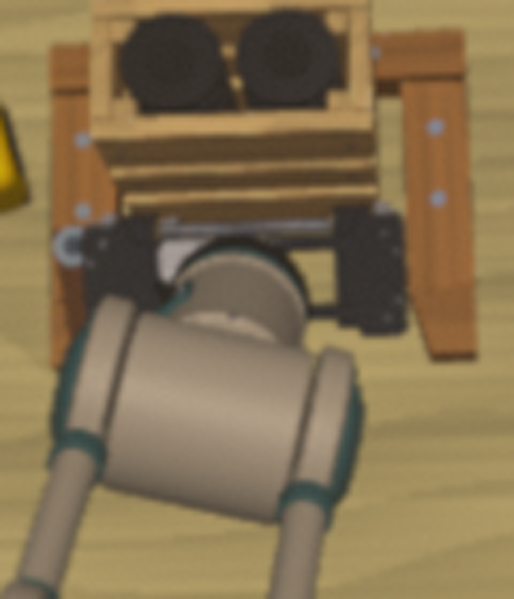

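Call:
{"api": "step_arm", "payload": {
  "plan": [1,-5,0,-2,0,0,0,1,-13,0,-6,0,0,0,1,-13,0,-6,0,0,0,1,-13,0,-6,0,0,0,1,-13,0,-6,0,0,0,1,-13,0,-6,0,0,0,1,-13,0,-6,0,0,0,-1,8,0,-16,0,0,0,-1,8,0,-16,0,0,0,-1,8,0,-16,0,0,0,-1,8,0,-16,0,0,0,-1,0,0,0,0,0,0,-1,0,0,0,0,0,0,-1,0,0,0,0,0,0]
}}

```text
time_s: 20.98
eef_pos: [0.5779, 0.0199, 0.0996]
ee_rot: [179.8, -27.5, 1.2]
contact_force: [-0.2, -0.0, -0.7]
gripper_width: 0.295
gripper_force: 0.0
```

```bash
python3 st.py;python3 -c "
from h import *
to([.575,.160,.09],[180,-26,1])
s=vision.snapshot('top')
b=s['frame'][:,:,::-1]
cv2.imwrite('pics/p7.png',cv2.resize(b[115:255,180:300],None,fx=4.28,fy=4.28,interpolation=cv2.INTER_CUBIC))"
```

```text
20.975 [0.5779 0.0199 0.0996] [179.7595 -27.4627   1.1912] [ -7.4718   9.4201 119.5989   9.2292  24.0306  73.8616] [-0.2119 -0.0452 -0.742 ]
shift mm [  -4.4 -140.2    8. ] after-turn frame [  -4.6 -140.1    8.4] rv [ 0.003 -0.026  0.003]
```

View pics/p7.png

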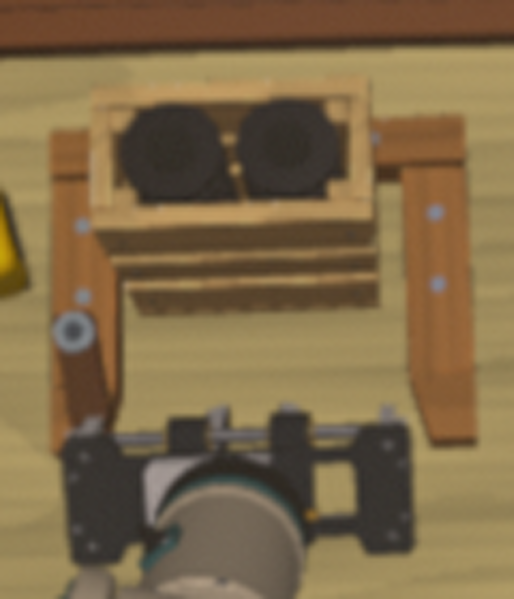

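Call:
{"api": "step_arm", "payload": {
  "plan": [-1,0,-20,0,0,0,0,-1,0,-20,0,0,0,0,-1,0,-20,0,0,0,0,-1,0,-20,0,0,0,0,-1,0,-20,0,0,0,0,-1,0,-20,0,0,0,0,-1,0,-20,0,0,0,0,-1,0,0,0,0,0,0,-1,0,0,0,0,0,0]
}}

```text
time_s: 22.15
eef_pos: [0.5757, 0.1594, 0.0996]
ee_rot: [179.7, -27.5, 1.2]
contact_force: [-0.4, -0.6, -0.4]
gripper_width: 0.006
gripper_force: 0.0
```

```bash
python3 st.py;python3 -c "
from h import *
to([.5875,.1585,.046],[180,-26,1])
s=vision.snapshot('top')
c=cast(s,np.array([(92,92),(370,78),(372,220),(92,230)])/4.28+[179.6,114.6],.2)[:,:2]
o=np.array([.7425,.0217]);a=.0148;R=np.array([[np.cos(a),-np.sin(a)],[np.sin(a),np.cos(a)]])
print((c-o)@R,((c-o)@R).mean(0))
w=vision.snapshot('wrist')['frame'][:,:,::-1]; cv2.imwrite('pics/p8.png',w)"
```

```text
22.15 [0.5757 0.1594 0.0996] [179.7151 -27.5105   1.2188] [ 12.3388  11.5777 116.6165 -12.687   25.3303 111.3949] [-0.4496 -0.6113 -0.4499]
shift mm [-14.4   0.9  53. ] after-turn frame [-13.    1.1  53.4] rv [ 0.003 -0.026  0.003]
[[ 2.86065992e-05  7.79084076e-02]
 [ 1.67483491e-03 -7.25246625e-02]
 [-7.80212807e-02 -7.11071072e-02]
 [-7.75926602e-02  7.78950089e-02]] [-0.03847762  0.00304291]
```

View pics/p8.png

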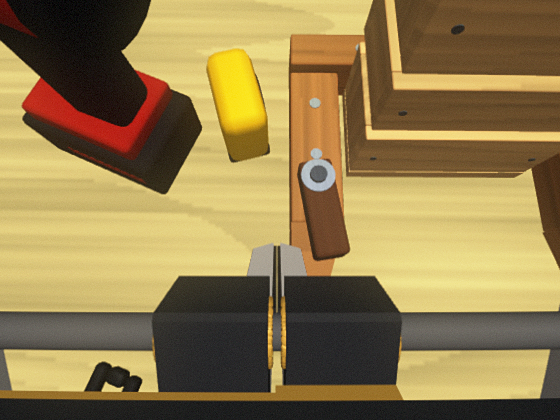

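Wrist view: the crate is home, the button runs from its pivot at (318,174) to its free end at (335,250), and the closed fingertips at (276,247) are outside it. I'll lower the fingers there and sweep.

Call:
{"api": "step_arm", "payload": {
  "plan": [-1,-3,0,10.5,0,0,0,-1,-3,0,10.5,0,0,0,-1,-3,0,10.5,0,0,0,-1,-3,0,10.5,0,0,0,-1,-2.4,0,11,0,0,0,-1,0,0,0,0,0,0,-1,0,0,0,0,0,0]
}}

```text
time_s: 23.12
eef_pos: [0.588, 0.1599, 0.0466]
ee_rot: [179.7, -27.6, 1.2]
contact_force: [1.0, -0.0, 0.9]
gripper_width: 0.006
gripper_force: 0.0
```

```bash
python3 st.py;python3 -c "
from h import *
r=arm.state()['ee_rot']; P=[arm.state()['eef_pos'],(.5886,.1465,.047),(.586,.1254,.047),(.5942,.1045,.047),(.6064,.0922,.047),(.6205,.0849,.047),(.6245,.0849,.047)]
for a,b in zip(P,P[1:]): to(b,r,a,r)"
```

```text
23.125 [0.588  0.1599 0.0466] [179.7391 -27.5842   1.2067] [ 12.0437  17.0168 119.3302 -17.9004  17.3254 116.7704] [ 0.9729 -0.0172  0.8825]
shift mm [ 0.4 13.4 -0.2] after-turn frame [ 0.4 13.4 -0.2] rv [0. 0. 0.]
shift mm [-2.7 21.  -1.3] after-turn frame [-2.7 21.  -1.3] rv [0. 0. 0.]
shift mm [ 6.9 21.1  3.7] after-turn frame [ 6.9 21.1  3.7] rv [0. 0. 0.]
shift mm [10.6 12.5  5.6] after-turn frame [10.6 12.5  5.6] rv [0. 0. 0.]
shift mm [12.4  7.6  6.5] after-turn frame [12.4  7.6  6.5] rv [0. 0. 0.]
shift mm [3.5 0.1 1.9] after-turn frame [3.5 0.1 1.9] rv [0. 0. 0.]
```

Call:
{"api": "step_arm", "payload": {
  "plan": [-1,0,6.5,0,0,0,0,-1,0,7,0,0,0,0,-1,-1,7,-0.5,0,0,0,-1,-1,7,-0.5,0,0,0,-1,-0.7,7,-0.3,0,0,0,-1,2.3,7,1.2,0,0,0,-1,2.3,7,1.2,0,0,0,-1,2.3,7,1.2,0,0,0,-1,3.5,4.2,1.9,0,0,0,-1,3.5,4.2,1.9,0,0,0,-1,3.5,4.2,1.9,0,0,0,-1,4.1,2.5,2.1,0,0,0,-1,4.1,2.5,2.1,0,0,0,-1,4.2,2.5,2.2,0,0,0,-1,0,0,0,0,0,0]
}}

```text
time_s: 25.0
eef_pos: [0.6206, 0.0846, 0.0467]
ee_rot: [179.7, -27.6, 1.2]
contact_force: [1.0, -0.3, -0.1]
gripper_width: 0.005
gripper_force: 0.0
```

Call:
{"api": "step_arm", "payload": {
  "plan": [-1,2,0,1,0,0,0,-1,2,0,1,0,0,0,-1,0,0,0,0,0,0,-1,0,0,0,0,0,0]
}}

```text
time_s: 25.5
eef_pos: [0.6224, 0.0847, 0.046]
ee_rot: [179.7, -27.4, 1.2]
contact_force: [-6.2, -1.6, 3.9]
gripper_width: 0.008
gripper_force: 3.1
```

```bash
python3 st.py;python3 -c "
from h import *
w=vision.snapshot('wrist')['frame'][:,:,::-1]; cv2.imwrite('pics/p9.png',w)"
```

```text
25.5 [0.6224 0.0847 0.046 ] [179.7128 -27.3694   1.2204] [  1.7318  17.9335 117.6885  -1.7847  17.0196  92.1608] [-6.1846 -1.5526  3.8528]
```

View pics/p9.png

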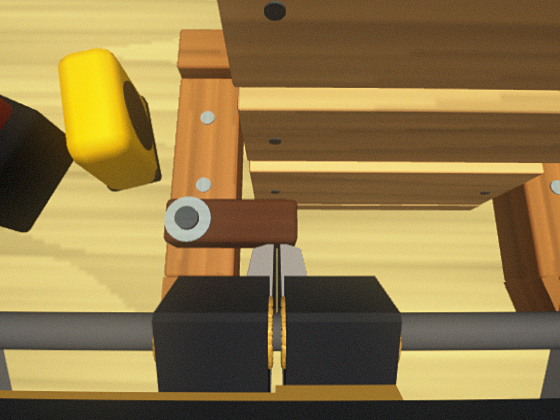

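The button bar runs from (187,218) to (297,222), square across behind the crate. The 6 N reading shows it is at its end stop. I'll back off straight.

Call:
{"api": "step_arm", "payload": {
  "plan": [-1,-5,0,-2.5,0,0,0,-1,-12,0,-6,0,0,0,-1,-12,0,-6,0,0,0,-1,-12,0,-6,0,0,0,-1,-12,0,-6,0,0,0,-1,9,0,-17,0,0,0,-1,9,0,-17,0,0,0,-1,9,0,-17,0,0,0,-1,9,0,-17,0,0,0,-1,0,0,0,0,0,0,-1,0,0,0,0,0,0]
}}

```text
time_s: 26.92
eef_pos: [0.5647, 0.084, 0.1218]
ee_rot: [179.7, -27.5, 1.2]
contact_force: [-0.3, 0.2, 0.3]
gripper_width: 0.002
gripper_force: 0.0
```

```bash
python3 st.py;python3 -c "
from h import *
w=vision.snapshot('wrist')['frame'][:,:,::-1]; cv2.imwrite('pics/p10.png',w)"
```

```text
26.925 [0.5647 0.084  0.1218] [179.7372 -27.4983   1.1979] [  1.8812   7.2074 118.2521  -1.2716  27.0524  91.7386] [-0.3453  0.1516  0.2634]
```

View pics/p10.png

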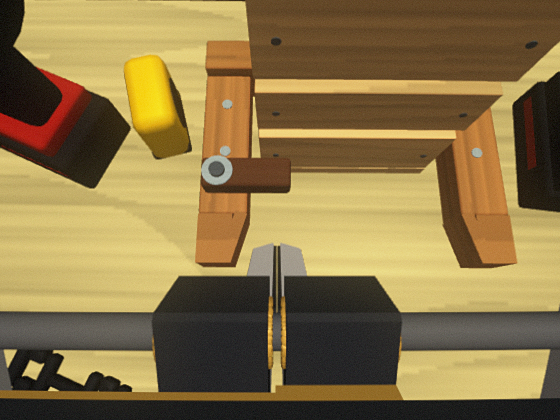

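The button is closed from (217,170) to (290,175), the crate is home and the fingers are clear, so I'm handing in.

```bash
python3 -c "
from plant import arm
print(arm.job_done())"
```

```text
the job is handed in; nothing more can be done
None
```

The crate is home against the stop and upright, the turn button is closed behind it, the robot is clear, and the job is handed in; `job_done()` returned no verdict.

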